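# Roll down the ferrite tiles

### The arm

A 6-joint arm with a two-finger parallel gripper is mounted at the origin on a cart in front of the work surface, level with it; the furniture and walls round the work are solid. World frame = base frame: x ahead of the robot, y to its left, z up, the work surface at z = 0. Lengths are in m, angles in degrees, forces in N, time in s.
With the tool pointing down it reaches from about 0.25 to 0.725 m from the base axis. Payload 9.7 kg.
Tool frame: the origin (TCP) lies where the fingers leave the gripper's body, on its centre line; the fingertips stand 73 mm ahead of it and the grasp point (between the pads) lies 54 mm ahead of it; y points along the fingers, x is the direction in which the jaws open and shut, and the axes are right-handed (so a half turn about y gives the same grasp; the last joint's range is limited). The gripper opens to 85 mm and grips with 20 to 120 N. Pads are 22 mm wide; open, the fingers measure 114 mm over their backs; the gripper's body (76 mm by 85 mm) begins 54 mm behind the grasp point. The pads swing forward as they close: fully open they stand 13 mm farther back than shut.
Start: joints at [-67.609, 4.979, 10.078, 95.1, 0, 90], TCP at [0.21, -0.509, 0.304] pointing down, gripper open.
Joint ranges: [-179.16, 179.16], [-48.56, 103.87], [-65.8, 70.77], [-126.05, 130.52], [-82.76, 87.17], [-180, 180]. Speed limits (degrees/s): [127.2, 127.2, 147.25, 180, 180, 180].

### API

Orientations are given as [roll, pitch, yaw] about the fixed x, y, z axes, in that order (R = Rz(yaw) Ry(pitch) Rx(roll)).
In Python, from workcell import sensors, imaging, bot, models gives the robot as it stands.
- The arm moves only by the tool arm_command, never from a script. Its argument "rows" is one flat list of numbers, 7 for each row, row after row: the shift along the tool's x, y, z in cm, then the turn, a rotation vector about the tool's x, y, z in degrees, then the gripper's target within -1 to 1 (fully open at 1, half-way at 0, shut at -1). A call has 1 to 12 rows; each row is the pose to reach, as a shift and turn from the pose commanded when the call began, along the tool's axes at that moment; what a row does not reach only later rows make up. A row lasts 1/12 s, in which the tool goes at most 41.7 mm and 7.16 degrees, less where a joint would pass 70% of its speed; a pose out of reach is approached as far as the arm can. A call with a gripper value outside its range is refused whole. The fingers move at their own pace and stop on an object; "force" is the grip in N (left out, the last holds). Time passes only in rows, so rows that repeat a pose let the fingers close. It gives the time, the measured TCP pose, the force and the opening at its end, in the units of the state.
- sensors.get_obs(): the state, without advancing time (a new reading comes with each control period).
- imaging.camera(name): name is "scene" or "top"; returns a dict with "pixels" (400x640x3 uint8, blue, green, red), "z_map" (400x640 float32, m along the optical axis (not along the pixel's ray), 0 where there is no reading), "camera_matrix" (3x3 intrinsics, pixels), "world_from_camera" (4x4, takes a point from camera to world coordinates). Camera axes: x right, y up, looking along -z (the intrinsics and any distortion apply to the point x, -y, -z); pixel columns grow to the right and rows downward; lengths in m; the calibration is good to about 2 mm. A picture is of the moment at which its call begins.
- bot.job_done(): hands the job in, once; it reports no verdict.
Trained networks look in the newest picture that a camera, given by its name, has taken for a name from the list of things; names that differ only in an ending like _2 or _b are one class to them, and where a whole thing is asked for, a point or a joint stands for the part that bears it (a point fixed in the world has none). Each returns a list of dicts, best first, with "conf" (0 to 1); they miss things now and then, are a little off and sometimes report something else, mostly with a low value. They report only what shows in the picture. A call takes as long as a camera call. They do not tell look-alikes from the thing itself.
- models.search_frame(thing, camera): "extent" ([centre column, centre row, width, height] in pixels, round what is visible of it).
- models.spot_point(thing, camera): "location" ([column, row] in pixels: a listed point, or the origin of a listed thing).
The state is a dict: "time": time; "q": joint angles; "qd": joint speeds; "joint_efforts": joint torques, N m; "ee_pos": TCP position; "tcp_rot": TCP orientation; "wrist_force": force on the tool from outside, world axes, zero at the start; "torque": the same for the moment, N m; "opening": finger opening in m.
Only numpy, scipy, OpenCV 4.12 (cv2) and the standard library are available. Lean on these libraries where they do the work, as an engineer would, in place of code of your own. Each camera call takes 0.05 s, during which the arm holds its last target.

### The job

Take the hand roller out of its blue stand and roll it along the row of ferrite tiles on the shield plate (clamped at an unknown height and slope), starting at the red end and working to the other end, pressing firmly and evenly until every tile sits flush with the plate's rim. About 15 N is right; the brittle tiles crack above 30 N, and only the roller may touch the plate. Then put the roller back upright in its stand and leave everything else on the bench alone.

Things in the scene. Friction and masses are not known exactly. Their poses are not given: they have to be found in the camera images.
- roller_grip (a point): Hand roller: centre of its orange upright handle (34 mm along the roller's x, 24 mm along its y, 60 mm high; z up). 82 mm above the wheel's lowest point, 26 mm below the handle's top, 34 mm above the top of the steel rest plate (78x66x4 mm, underside 44 mm above the wheel's lowest point). The axle runs along x: it rolls along y. About 0.33 kg.
- wheel_mid (a point): centre of the roller's black rubber wheel, 36 mm diameter and 36 mm wide (along the roller's x), 64 mm straight below roller_grip, in a fork 48 mm wide over all; same axes as roller_grip
- wheel (a joint): how far the roller's wheel has turned about its axle (rad, either sign, 0 at the start; freely turning, 18 mm radius)
- stand_top (a point): Blue stand, fixed: an open-topped box 72 mm (x) by 60 mm (y), 52 mm high, walls 6 mm; the point is the centre of its mouth at rim height, z up. The roller starts in it, rest plate on the rim, wheel hanging inside, roller x along stand x, handle centre 38 mm above this point. 6 mm clearance round fork and wheel.
- holder: Grey base fixed on the bench, origin on the bench, z up. Its locked adjustable fork carries an aluminium shield plate 62 mm wide (x), 190 mm long (y). Plate rim at mid length: 36 to 52 mm above the bench (44 nominal), sloping up to 0.08 rad (4.6 degrees) either way along y, so its ends lie up to 7.6 mm higher or lower than its middle. Height and slope are not measured. Rigid but for the tiles.
- plate_mid (a point): middle of the plate at nominal rim height (44 mm above the bench, true rim within 8 mm), axes as the holder's. Seven dark ferrite tiles, each 46 mm (x) by 21 mm (y), lie in a row, centres at y = -66, -44, -22, 0, 22, 44, 66 mm from here, tile 1 at the red end (-y). Each starts 2.5 mm proud of the rim on adhesive, yields slowly to more than about 8 N on it, stays where pressed, and is home when flush.
- red_end (a point): the outer edge of tile 1, where the plate's red painted end strip begins (strip 17 mm long, further out); 77 mm from plate_mid along -y, at the nominal (level) rim height
- tile1 (a joint): how far tile 1 (counted from the red end) has been pressed down: 0 = 2.5 mm proud, 0.0025 m = fully home, flush with the rim
- tile2 (a joint): how far tile 2 (counted from the red end) has been pressed down: 0 = 2.5 mm proud, 0.0025 m = fully home, flush with the rim
- tile3 (a joint): how far tile 3 (counted from the red end) has been pressed down: 0 = 2.5 mm proud, 0.0025 m = fully home, flush with the rim
- tile4 (a joint): how far tile 4 (counted from the red end) has been pressed down: 0 = 2.5 mm proud, 0.0025 m = fully home, flush with the rim
- tile5 (a joint): how far tile 5 (counted from the red end) has been pressed down: 0 = 2.5 mm proud, 0.0025 m = fully home, flush with the rim
- tile6 (a joint): how far tile 6 (counted from the red end) has been pressed down: 0 = 2.5 mm proud, 0.0025 m = fully home, flush with the rim
- tile7 (a joint): how far tile 7 (counted from the red end) has been pressed down: 0 = 2.5 mm proud, 0.0025 m = fully home, flush with the rim
- cutters: red-handled side cutters, 45x120x12 mm, a bystander; origin at its underside
- loupe: black eye loupe, 33x33x30 mm, a bystander; origin at its underside
- tape_amber: amber tape roll lying flat, 100x100x12 mm, a bystander; origin at its underside
- screw_jar: small jar with black lid, 43x43x46 mm, a bystander; origin at its underside
- clip_yellow: small yellow test clip, 11x75x12 mm, a bystander; origin at its underside
- solder_spool: white spool, 56x56x36 mm, a bystander; origin at its underside
Mind the look-alikes: they are no part of the job. Of the things shaped like the part that bears stand_top, the blue one is meant.

How it is judged:
By the outcome, as a careful person would: the job done as asked, in the order asked, and still so for the second after the job is handed in, with the robot touching nothing.
It also fails if it takes over 72 s, if anything falls off the work surface, if the arm or the gripper's body presses on something with over 40 N, if the wrist force passes 120 N, or if a joint passes its speed limit or range.

## Working session

There is one attempt and no reset: what is moved stays moved. The work goes in short steps, Python scripts to look and compute and a tool call to move; the robot and the scene stay as the last step left them, time stands still between calls to the robot, and variables do not carry over. Pictures are saved under pics/ and viewed, and the job is handed in when it is done.

Besides the shell and the picture viewer there is one more tool, called in YAML: its name, and indented under it one key for each argument. arm_command: Moves the arm, as the interface text tells. Its arguments: {"type":"object","properties":{"rows":{"type":"array","items":{"type":"number"}},"force":{"type":"number"}},"required":["rows"]}

```bash
mkdir -p pics
cat > h.py <<'E'
import numpy as np, cv2
from workcell import sensors, imaging, bot, models
def world(c,u,v,z=None):
    K=np.array(c["camera_matrix"]);T=np.array(c["world_from_camera"])
    if z is None: z=c["z_map"][int(round(v)),int(round(u))]
    p=np.array([(u-K[0,2])/K[0,0]*z,-(v-K[1,2])/K[1,1]*z,-z,1]);return (T@p)[:3]
def onplane(c,u,v,h):
    a=world(c,u,v,1.0);o=np.array(c["world_from_camera"])[:3,3]
    return o+(a-o)*(h-o[2])/(a[2]-o[2])
def cloud(c):
    K=np.array(c["camera_matrix"]);T=np.array(c["world_from_camera"]);z=c["z_map"]
    v,u=np.mgrid[:z.shape[0],:z.shape[1]]
    P=np.stack([(u-K[0,2])/K[0,0]*z,-(v-K[1,2])/K[1,1]*z,-z,np.ones_like(z)],-1)@T.T
    return P[...,:3]
E
python3 - <<'E'
from h import *
print(sensors.get_obs())
for n in("scene","top"):
    c=imaging.camera(n);cv2.imwrite(f"pics/{n}0.png",c["pixels"]);np.savez(f"pics/{n}0.npz",**c)
    print(n,c["camera_matrix"],c["world_from_camera"])
    for t in["roller_grip","wheel_mid","stand_top","plate_mid","red_end"]:
        for r in models.spot_point(t,n)[:3]:
            u,v=r["location"];print(t,r,world(c,u,v).round(4))
E
```

```text
{'time': 0.0, 'q': array([-6.76088157e+01,  5.01272808e+00,  1.00354264e+01,  9.51009625e+01,
       -4.29253597e-04,  9.00001828e+01]), 'qd': array([ 0.08210512,  0.04965547, -0.06985233, -0.07230414, -0.0438268 ,
        0.01450783]), 'joint_efforts': array([-1.63518805e-03, -5.20389211e+01,  4.64803720e+01,  1.64825411e-02,
       -8.70093527e-05,  9.13351101e-06]), 'ee_pos': array([ 0.20945838, -0.50841033,  0.3031761 ]), 'tcp_rot': array([-9.00004295e+01,  7.82641271e-02, -6.76089985e+01]), 'wrist_force': array([0.08358017, 0.36561805, 0.01033961]), 'torque': array([0.0035119 , 0.03091472, 0.00864222]), 'opening': 0.08560698292832762}
scene [[463.80786164   0.         316.55651846]
 [  0.         463.80786164 208.45474158]
 [  0.           0.           1.        ]] [[-0.81851066  0.23796591 -0.52288863 -0.0988106 ]
 [-0.57449039 -0.33739092  0.74574001  0.93178174]
 [ 0.00104282  0.91079064  0.41286719  0.60208627]
 [ 0.          0.          0.          1.        ]]
wheel_mid {'location': [338.9, 217.7], 'conf': 0.91} [ 0.5283 -0.0726  0.0375]
stand_top {'location': [344.6, 209.
[... 906 characters left out ...]
008]
stand_top {'location': [414.0, 139.3], 'conf': 0.96} [ 0.7592 -0.3058  0.0098]
stand_top {'location': [393.9, 256.2], 'conf': 0.65} [ 0.4107 -0.2323  0.0014]
stand_top {'location': [343.5, 216.6], 'conf': 0.51} [ 0.5264 -0.081   0.1145]
plate_mid {'location': [265.2, 220.4], 'conf': 0.58} [0.5248 0.1406 0.044 ]
plate_mid {'location': [247.7, 166.9], 'conf': 0.31} [0.6847 0.1929 0.028 ]
plate_mid {'location': [445.0, 216.6], 'conf': 0.21} [ 0.5222 -0.3751  0.0456]
red_end {'location': [286.1, 233.5], 'conf': 0.76} [0.4857 0.0814 0.0415]
red_end {'location': [348.3, 213.5], 'conf': 0.74} [ 0.5343 -0.094   0.116 ]
red_end {'location': [344.0, 213.3], 'conf': 0.17} [ 0.5351 -0.0825  0.1162]
```

View pics/scene0.png

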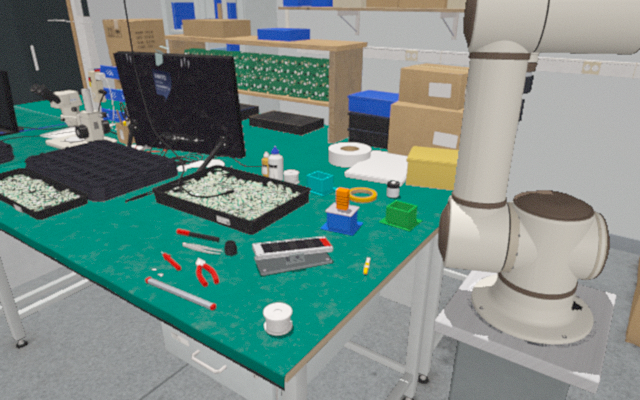

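View pics/top0.png

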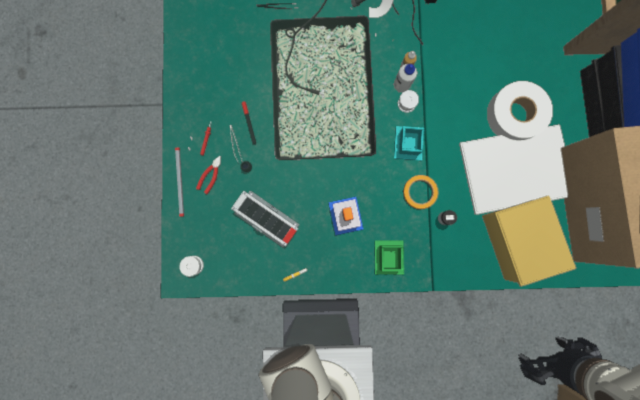

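Run:
```python
import cv2,numpy as np
a=cv2.imread("pics/top0.png")[160:280,220:420];cv2.imwrite("pics/topc.png",cv2.resize(a,None,fx=4,fy=4,interpolation=2))
a=cv2.imread("pics/scene0.png")[150:300,250:430];cv2.imwrite("pics/scenec.png",cv2.resize(a,None,fx=4,fy=4,interpolation=2))
```

```text
(no output)
```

View pics/topc.png

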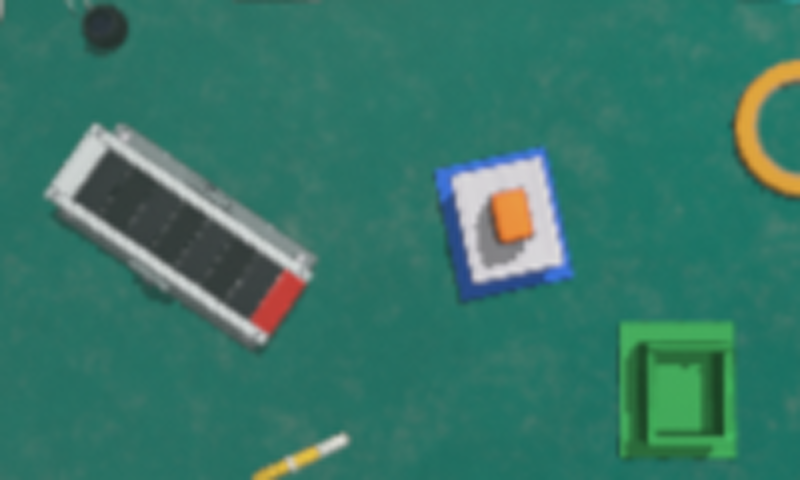

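View pics/scenec.png

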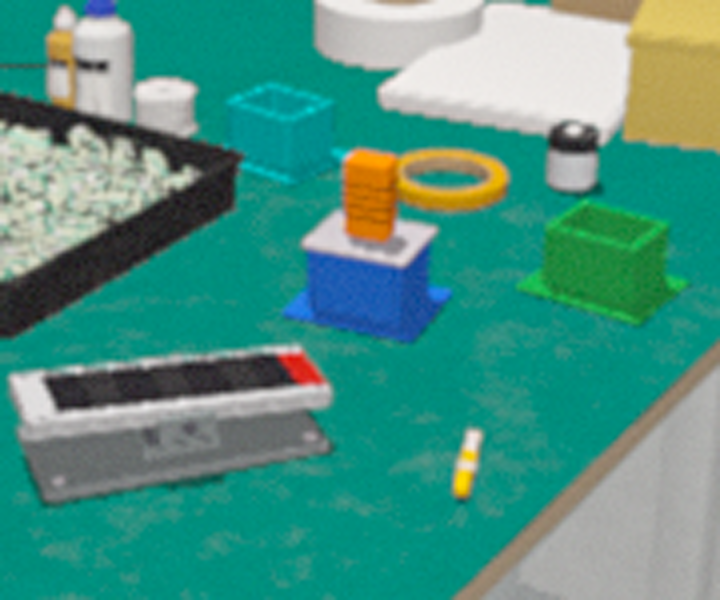

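The pictures show three box-shaped stands: blue (top 345,215), teal (410,142) and green (390,257). The blue one holds the orange-handled roller and its colour matches the task, so it is the one meant; the crop confirms it. The plate runs from its red end (top 290,235) to its far end (top 240,200).

```bash
cat > m.py <<'E'
from h import *
def rect(P): 
    r=cv2.minAreaRect((P[:,:2]*1000).astype(np.float32)); return r
for n in("scene","top"):
    c=dict(np.load(f"pics/{n}0.npz")); W=cloud(c); px=c["pixels"].astype(int); hsv=cv2.cvtColor(c["pixels"],cv2.COLOR_BGR2HSV)
    X,Y,Z=W[...,0],W[...,1],W[...,2]
    def reg(x0,x1,y0,y1,z0,z1): return (X>x0)&(X<x1)&(Y>y0)&(Y<y1)&(Z>z0)&(Z<z1)
    m=reg(.45,.62,-.16,0,.046,.07); print(n,"rest plate",m.sum(),rect(W[m]),np.median(Z[m]),Z[m].std())
    m=reg(.45,.62,-.16,0,.105,.125); print("handle top",m.sum(),rect(W[m]),np.median(Z[m]), W[m].mean(0))
    org=(hsv[...,0]>5)&(hsv[...,0]<15)&(hsv[...,1]>180)&reg(.45,.62,-.16,0,.06,.125); print("orange",org.sum(),rect(W[org]),W[org].mean(0))
    # plate
    m=reg(.40,.66,.03,.24,.025,.065); P=W[m]; print("plate",m.sum(),rect(P))
    red=m&((hsv[...,0]<6)|(hsv[...,0]>174))&(hsv[...,1]>150); print("red",red.sum(),W[red].mean(0),rect(W[red]))
    dk=m&(hsv[...,2]<75); dk=cv2.erode(dk.astype(np.uint8),np.ones((2,2)))>0
    A=np.c_[W[dk][:,:2],np.ones(dk.sum())]; s,*_=np.linalg.lstsq(A,W[dk][:,2],rcond=None); res=W[dk][:,2]-A@s
    k=abs(res)<.002; s,*_=np.linalg.lstsq(A[k],W[dk][k,2],rcond=None)
    print("tiles",dk.sum(),rect(W[dk]),W[dk].mean(0),s,res.std(),k.sum())
    b=reg(.40,.66,.03,.24,-.01,.01)
    t=(Z<.01)&(Z>-.01)&reg(.4,.65,-.2,.25,-.02,.02);print("bench z",np.median(Z[t]),Z[t].std())
E
python3 m.py
```

```text
scene rest plate 307 ((532.985595703125, -94.8565673828125), (79.31270599365234, 69.39715576171875), 11.613494873046875) 0.055994138935716364 0.004467528356965427
handle top 78 ((531.6124877929688, -92.6832275390625), (32.0247802734375, 25.521133422851562), 8.575446128845215) 0.11387593663747872 [ 0.52936352 -0.08970909  0.11308431]
orange 7 ((524.403564453125, -89.06970977783203), (29.080495834350586, 8.978011131286621), 49.993282318115234) [ 0.52240987 -0.09260296  0.06880402]
plate 1292 ((529.4517211914062, 141.23944091796875), (192.4505615234375, 86.35578155517578), 60.014183044433594)
red 46 [0.47925584 0.07274631 0.04000029] ((477.9165954589844, 73.80210876464844), (18.86234474182129, 41.1799430847168), 49.63188171386719)
tiles 358 ((525.364501953125, 144.14266967773438), (143.77352905273438, 35.780521392822266), 54.28312301635742) [0.52632477 0.14543034 0.04708727] [0.01429825 0.06538683 0.03008675] 0.0010705541629356487 340
bench z 0.0004117935641793635 0.0028826719955509826
top rest plate 508 ((536.1242065429688, -91.60580444335938), (77.97298431396484, 65.72343444824219), 1
[... 199 characters left out ...]
 0.53588299 -0.09141781  0.11498766]
orange 40 ((530.9762573242188, -87.78168487548828), (27.736494064331055, 15.525809288024902), 27.139936447143555) [ 0.52955127 -0.08829755  0.11506947]
plate 1522 ((532.1435546875, 144.33865356445312), (189.7742919921875, 82.25101470947266), 53.76581954956055)
red 76 [0.48093406 0.07345819 0.0386215 ] ((480.7806396484375, 73.64627838134766), (14.439759254455566, 40.58363342285156), 54.84565353393555)
tiles 556 ((529.8633422851562, 141.34173583984375), (143.34141540527344, 36.12150573730469), 53.48846435546875) [0.53114734 0.14287413 0.04691071] [0.0449022  0.04640056 0.01647904] 0.002444567559052994 368
bench z 0.00023893387529883015 0.0024361075384187383
```

```bash
cat >> h.py <<'E'
from scipy.spatial.transform import Rotation as Ro
def toolR(psi,pitchv=0): return Ro.from_euler('xyz',[-90,0,psi],degrees=True)
def delta(p0,psi0,p1,psi1):
    R=toolR(psi0); d=R.inv().apply(np.array(p1)-np.array(p0))*100
    return d.round(2), -(psi1-psi0)   # cm, turn about tool y
E
python3 - <<'E'
from h import *
c=dict(np.load("pics/top0.npz"));W=cloud(c)
for x,y in[(.25,-.45),(.3,-.4),(.35,-.33),(.4,-.27),(.5,-.5),(.4,-.5),(.55,-.6)]:
    m=(abs(W[...,0]-x)<.06)&(abs(W[...,1]-y)<.06);print(x,y,m.sum(),W[...,2][m].max() if m.any() else None)
print(delta([.21,-.509,.304],-67.609,[.534,-.093,.25],-67.609))
E
```

```text
0.25 -0.45 3695 0.5615570264797822
0.3 -0.4 800 0.544075640021303
0.35 -0.33 1438 0.005150330794808866
0.4 -0.27 1623 0.05611656028473888
0.5 -0.5 2327 0.10568214046608726
0.4 -0.5 2421 0.10568214046608726
0.55 -0.6 1829 0.10529859965106214
(array([-26.12,   5.4 ,  45.8 ]), -0.0)
```

arm_command:
  rows: [-5.22,0,9.16,0,-10,0,1,-10.45,0,18.3,0,-20,0,1]

```text
time: 0.77
ee_pos: [0.2603, -0.4429, 0.3032]
tcp_rot: [-90.0, 0.0, -53.2]
wrist_force: [1.3, 1.0, -0.1]
opening: 0.0853
```

Run:
```python
from h import *
o=sensors.get_obs();print(o["time"],o["q"],o["ee_pos"],o["tcp_rot"])
```

```text
0.7667 [-5.95587196e+01  1.36670591e-02  4.85972030e+00  9.48951766e+01
 -1.86538305e-03  8.36313304e+01] [ 0.26025774 -0.44288087  0.30319866] [-8.99964048e+01  4.90270872e-02 -5.31900476e+01]
```

Run:
```python
from h import *
print(delta([.2613,-.4432,.304],-53.28,[.534,-.093,.25],100.5))
```

```text
(array([-11.77,   5.4 ,  42.8 ]), -153.78)
```

arm_command:
  rows: [-11.77,5.4,42.8,0,-90,0,1,-11.77,5.4,42.8,0,-90,0,1,-11.77,5.4,42.8,0,-90,0,1,-11.77,5.4,42.8,0,-90,0,1,-11.77,5.4,42.8,0,-90,0,1,-11.77,5.4,42.8,0,-90,0,1,-11.77,5.4,42.8,0,-90,0,1,-11.77,5.4,42.8,0,-90,0,1,-11.77,5.4,42.8,0,-90,0,1,-11.77,5.4,42.8,0,-90,0,1,-11.77,5.4,42.8,0,-90,0,1,-11.77,5.4,42.8,0,-90,0,1]

```text
time: 1.77
ee_pos: [0.5357, -0.0885, 0.2484]
tcp_rot: [-89.9, -0.0, 33.3]
wrist_force: [0.9, -0.2, 0.4]
opening: 0.0855
```

arm_command:
  rows: [0,0,0,0,-67.9,0,1,0,0,0,0,-67.9,0,1,0,0,0,0,-67.9,0,1,0,0,0,0,-67.9,0,1,0,0,0,0,-67.9,0,1,0,0,0,0,-67.9,0,1,0,0,0,0,-67.9,0,1,0,0,0,0,-67.9,0,1,0,0,0,0,-67.9,0,1,0,0,0,0,-67.9,0,1,0,0,0,0,-67.9,0,1]

```text
time: 2.68
ee_pos: [0.5334, -0.0925, 0.2499]
tcp_rot: [-90.0, -0.0, 100.7]
wrist_force: [0.4, 0.7, -0.8]
opening: 0.0854
```

Run:
```python
from h import *
o=sensors.get_obs();print(o["time"],o["q"],o["ee_pos"],o["tcp_rot"],o["wrist_force"])
c=imaging.camera("scene");cv2.imwrite("pics/s1.png",cv2.resize(c["pixels"][50:300,220:480],None,fx=2.3,fy=2.3))
W=cloud(c)
```

```text
2.6833 [-9.84302911e+00  3.00617935e+00  2.00914791e+00  8.90025458e+01
  2.66986908e-03 -2.05599751e+01] [ 0.53341624 -0.09253954  0.249889  ] [-9.00013335e+01 -2.35133088e-03  1.00716946e+02] [ 0.37575026  0.6874876  -0.83801775]
```

View pics/s1.png

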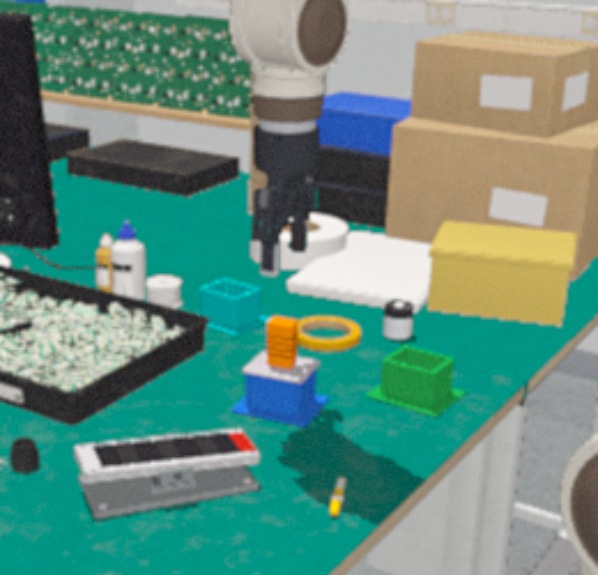

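The gripper hangs straight above the orange handle (crop 283,340), with the blue stand below it. I'll go down and grip.

arm_command:
  rows: [0,3.5,0,0,0,0,1,0,7,0,0,0,0,1,0,9,0,0,0,0,1,0,10.4,0,0,0,0,1,0,10.6,0,0,0,0,1,0,10.6,0,0,0,0,1]
  force: 70

```text
time: 3.23
ee_pos: [0.533, -0.0925, 0.1433]
tcp_rot: [-89.9, -0.0, 100.5]
wrist_force: [0.2, 0.5, 0.5]
opening: 0.085
```

Run:
```python
from h import *
o=sensors.get_obs();print(o["time"],o["ee_pos"],o["tcp_rot"],o["wrist_force"],o["torque"])
for n in("scene","top"):
    c=imaging.camera(n)
    s=c["pixels"][130:260,270:420] if n=="scene" else c["pixels"][150:270,280:420]
    cv2.imwrite(f"pics/{n}2.png",cv2.resize(s,None,fx=3.5,fy=3.5))
```

```text
3.2333 [ 0.53301941 -0.09247717  0.14331124] [-8.99159039e+01 -3.14191572e-02  1.00456824e+02] [0.18580362 0.46876976 0.45749171] [-0.00216933  0.02983564 -0.06669215]
```

View pics/scene2.png

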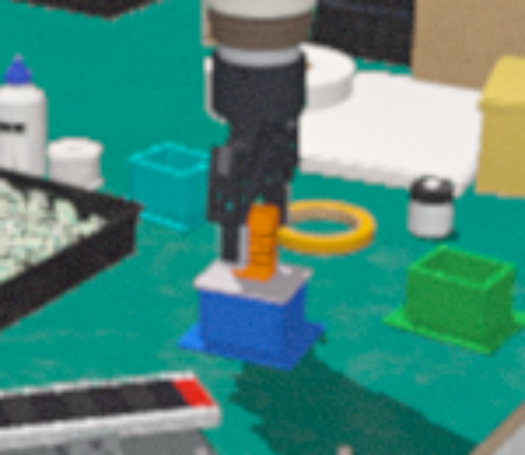

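View pics/top2.png

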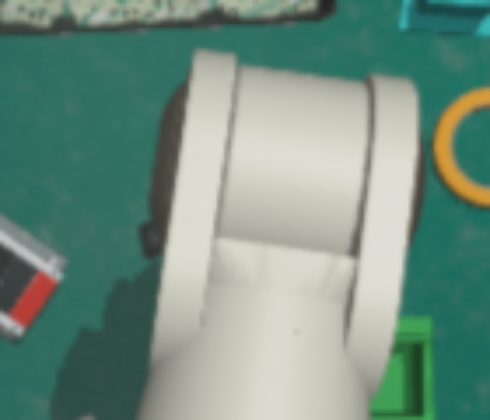

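The fingers straddle the handle, so I'll close.

arm_command:
  rows: [0,0,0,0,0,0,-1,0,0,0,0,0,0,-1,0,0,0,0,0,0,-1,0,0,0,0,0,0,-1,0,0,0,0,0,0,-1,0,0,0,0,0,0,-1,0,0,0,0,0,0,-1,0,0,0,0,0,0,-1]
  force: 70

```text
time: 4.0
ee_pos: [0.5337, -0.0927, 0.1444]
tcp_rot: [-90.1, 0.0, 100.5]
wrist_force: [-0.3, -1.4, 5.9]
opening: 0.0231
```

Run:
```python
from h import *
o=sensors.get_obs();print(o["time"],o["ee_pos"],o["tcp_rot"],o["wrist_force"],o["torque"],o["opening"])
c=imaging.camera("scene");cv2.imwrite(f"pics/s3.png",cv2.resize(c["pixels"][130:260,270:420],None,fx=3.5,fy=3.5))
```

```text
4.0 [ 0.53367478 -0.09273923  0.14442239] [-9.00501296e+01  3.63264711e-02  1.00544883e+02] [-0.32375994 -1.39054169  5.88089154] [-0.34207362 -0.01060368  0.00918721] 0.023088110926311273
```

View pics/s3.png

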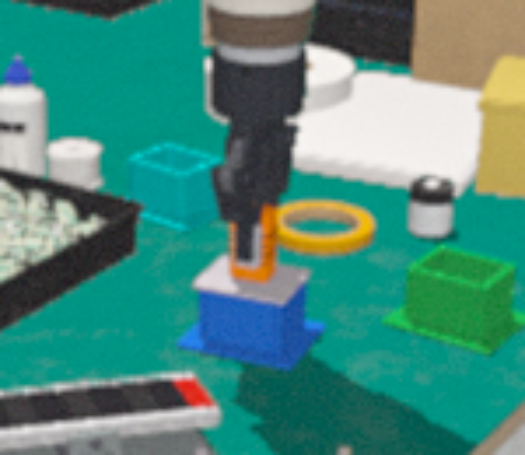

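arm_command:
  rows: [0,-1,0,0,0,0,-1,0,-2.5,0,0,0,0,-1,0,-4.5,0,0,0,0,-1,0,-7,0,0,0,0,-1,0,-9,0,0,0,0,-1,0,-9.0,0,0,0,0,-1,0,-9.0,0,0,0,0,-1]

```text
time: 4.63
ee_pos: [0.5336, -0.0925, 0.2342]
tcp_rot: [-90.0, 0.0, 100.6]
wrist_force: [0.0, 0.1, -5.4]
opening: 0.0232
```

Run:
```python
from h import *
o=sensors.get_obs();print(o["time"],o["ee_pos"],o["tcp_rot"],o["wrist_force"],o["torque"],o["opening"])
c=imaging.camera("scene");cv2.imwrite(f"pics/s4.png",cv2.resize(c["pixels"][100:260,270:420],None,fx=3.5,fy=3.5))
```

```text
4.6333 [ 0.533637   -0.09246208  0.23415204] [-9.00449373e+01  2.23607769e-04  1.00564566e+02] [ 0.03728783  0.11194786 -5.38734572] [-0.00870234 -0.00280167 -0.01831269] 0.023219450621537983
```

View pics/s4.png

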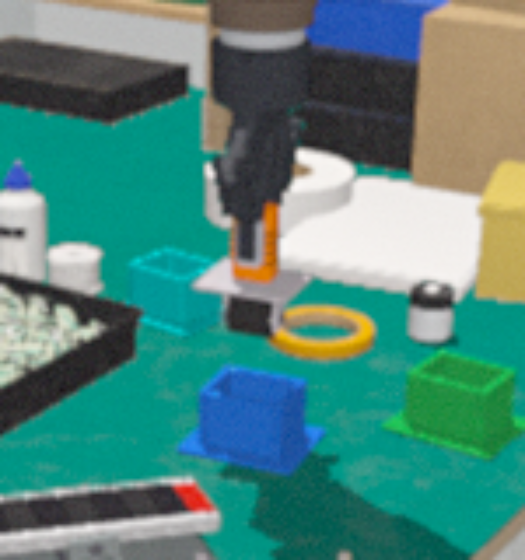

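```bash
cat > p.py <<'E'
from h import *
for n in("scene","top"):
    c=dict(np.load(f"pics/{n}0.npz")); W=cloud(c); hsv=cv2.cvtColor(c["pixels"],cv2.COLOR_BGR2HSV)
    X,Y,Z=W[...,0],W[...,1],W[...,2]
    u=np.array([np.cos(np.deg2rad(54)),np.sin(np.deg2rad(54))]);
    s=(X-.53)*u[0]+(Y-.143)*u[1]; t=(X-.53)*u[1]-(Y-.143)*u[0]
    near=(abs(s)<.12)&(abs(t)<.06)
    dz=Z-(.045+.062*s)
    m=near&(abs(dz)<.006)
    P=W[m]; print(n,m.sum(),cv2.minAreaRect((P[:,:2]*1000).astype(np.float32)))
    m2=near&(dz>-.006)&(dz<.006)
    ps,pt,pz=s[m],t[m],dz[m]
    print(" s range",np.percentile(ps,[0.5,2,98,99.5]).round(4)," t",np.percentile(pt,[0.5,2,98,99.5]).round(4))
    dk=m&(hsv[...,2]<90)&(abs(s)<.08)
    print(" tiles s",np.percentile(s[dk],[.5,2,98,99.5]).round(4),"t",np.percentile(t[dk],[.5,2,50,98,99.5]).round(4))
    er=cv2.erode(dk.astype(np.uint8),np.ones((3,3)))>0
    A=np.c_[s[er],t[er],np.ones(er.sum())]; zz=Z[er]; k=np.ones(len(zz),bool)
    for _ in range(4):
        q=np.linalg.lstsq(A[k],zz[k],rcond=None)[0]; r=zz-A@q; k=abs(r-np.median(r))<2.5*1.48*np.median(abs(r))
    print(" tile plane slope s,t,z0",q,k.sum(),len(k),r[k].std())
    red=m&((hsv[...,0]<6)|(hsv[...,0]>174))&(hsv[...,1]>150)
    print(" red s",s[red].min(),s[red].max(),"t",t[red].min(),t[red].max(),t[red].mean(),Z[red].mean())
    # axis direction by column centroids of tile mask
    sb=np.arange(-.06,.07,.02);cs=[np.mean([t[dk&(abs(s-a)<.01)].min(),t[dk&(abs(s-a)<.01)].max()]) for a in sb]
    print(" centreline t",np.round(cs,4),np.polyfit(sb,cs,1))
E
python3 p.py
python3 - <<'E'
from h import *
for _ in range(3):
    print(sensors.get_obs()["wrist_force"])
for n in("scene",):
    c=imaging.camera(n);np.savez(f"pics/{n}4.npz",**c)
    for t in["stand_top","wheel_mid","roller_grip"]:
        for r in models.spot_point(t,n)[:2]:
            print(t,r)
            if t=="stand_top":print(onplane(c,*r["location"],.052))
    W=cloud(c);h=cv2.cvtColor(c["pixels"],cv2.COLOR_BGR2HSV)
    b=(h[...,0]>105)&(h[...,0]<120)&(h[...,1]>150)&(abs(W[...,0]-.53)<.08)&(abs(W[...,1]+.09)<.08)&(abs(W[...,2]-.052)<.005)
    print(b.sum(),cv2.minAreaRect((W[b][:,:2]*1000).astype(np.float32)))
E
```

```text
scene 1076 ((529.4716796875, 141.18646240234375), (192.3787384033203, 86.26823425292969), 60.014183044433594)
 s range [-0.0961 -0.093   0.0903  0.0922]  t [-0.0383 -0.0349  0.032   0.0365]
 tiles s [-0.0754 -0.0726  0.0696  0.0718] t [-0.0217 -0.0203 -0.0017  0.0186  0.0204]
 tile plane slope s,t,z0 [ 0.06154323 -0.03285876  0.04706964] 298 303 0.0010026061665600198
 red s -0.09610078470995914 -0.0764380926797428 t -0.022431460722211194 0.019388715120178167 0.00024119434312716134 0.04000029208635174
 centreline t [-0.0008 -0.0007 -0.0011 -0.0011 -0.0016 -0.0005  0.0019] [ 0.0143779  -0.00056158]
top 1451 ((532.9152221679688, 143.773193359375), (189.7742919921875, 80.33771514892578), 53.76581954956055)
 s range [-0.0915 -0.0884  0.0932  0.0961]  t [-0.0355 -0.0292  0.0324  0.039 ]
 tiles s [-0.0736 -0.0712  0.0722  0.075 ] t [-0.0198 -0.0191  0.0011  0.0214  0.0223]
 tile plane slope s,t,z0 [0.06122743 0.00683384 0.04706323] 411 418 0.0017976537773233413
 red s -0.09248307743865986 -0.07788267110644899 t -0.019347278624866626 0.021273918248716852 0.0009276312022438182 0.03877384519798343
 centreline t [0.0008 0.0014 0.0011 0.0015 0.0008 0.0014 0.0013] [0.00190975 0.00119345]
[-0.37431429 -0.27427559 -3.45297671]
[-0.37431429 -0.27427559 -3.45297671]
[-0.37431429 -0.27427559 -3.45297671]
stand_top {'location': [400.4, 206.2], 'conf': 0.73}
[ 0.40793    -0.21518676  0.052     ]
stand_top {'location': [318.0, 173.1], 'conf': 0.7}
[ 0.763679   -0.30673416  0.052     ]
wheel_mid {'location': [337.6, 188.0], 'conf': 0.73}
wheel_mid {'location': [291.5, 243.3], 'conf': 0.26}
roller_grip {'location': [344.7, 167.8], 'conf': 0.66}
115 ((530.170166015625, -92.85842895507812), (68.79000091552734, 62.76660919189453), 10.487113952636719)
```

Run:
```python
from h import *
print(delta([.534,-.093,.234],100.5,[.4895,.0873,.200],54))
```

```text
(array([18.54,  3.4 ,  1.09]), 46.5)
```

arm_command:
  rows: [3,0,0.2,0,7,0,-1,6,0,0.4,0,14,0,-1,9,0,0.6,0,21,0,-1,12,0,0.8,0,28,0,-1,15,0,1,0,35,0,-1,17.5,1,1.09,0,42,0,-1,18.54,2.4,1.09,0,46.5,0,-1,18.54,3.4,1.09,0,46.5,0,-1,18.54,3.4,1.09,0,46.5,0,-1,18.54,3.4,1.09,0,46.5,0,-1]

```text
time: 5.72
ee_pos: [0.4884, 0.0872, 0.1991]
tcp_rot: [-89.9, 0.1, 54.2]
wrist_force: [-0.5, -0.5, -2.9]
opening: 0.0231
```

Run:
```python
from h import *
o=sensors.get_obs();print(o["time"],o["q"],o["ee_pos"],o["tcp_rot"],o["wrist_force"],o["torque"],o["opening"])
c=imaging.camera("scene");cv2.imwrite(f"pics/s5.png",cv2.resize(c["pixels"][130:290,230:380],None,fx=3.5,fy=3.5))
c=imaging.camera("top");cv2.imwrite(f"pics/t5.png",cv2.resize(c["pixels"][160:280,200:360],None,fx=4,fy=4))
```

```text
5.7167 [ 1.01259146e+01 -3.10160484e+00 -9.69260047e+00  8.35133830e+01
 -1.45584979e-02  4.59454907e+01] [0.48841625 0.0871733  0.19909823] [-8.99378839e+01  8.51377999e-02  5.41804834e+01] [-0.53733404 -0.46610513 -2.90615865] [ 0.00252311  0.01308325 -0.04506752] 0.023125692455078027
```

View pics/s5.png

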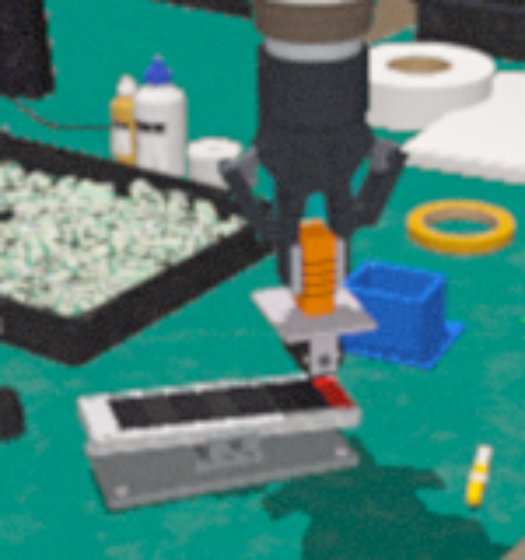

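View pics/t5.png

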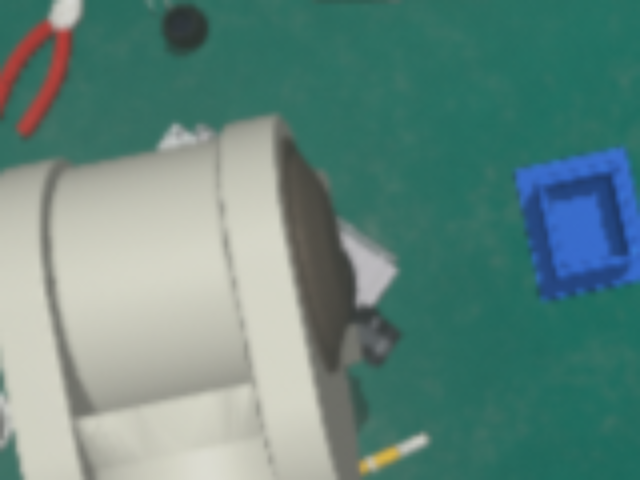

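The roller hangs over tile 1 and the red strip (crop 320,370), its axle across the plate. I'll lower it and feel for contact.

arm_command:
  rows: [0,0.8,0,0,0,0,-1,0,1.5,0,0,0,0,-1,0,1.8,0,0,0,0,-1,0,1.8,0,0,0,0,-1]

```text
time: 6.15
ee_pos: [0.4883, 0.0874, 0.1807]
tcp_rot: [-89.9, 0.1, 54.0]
wrist_force: [0.1, 0.7, -4.1]
opening: 0.0229
```

arm_command:
  rows: [0,0.1,0,0,0,0,-1,0,0.2,0,0,0,0,-1]

```text
time: 6.32
ee_pos: [0.4888, 0.0877, 0.18]
tcp_rot: [-90.0, -0.0, 54.1]
wrist_force: [-0.4, -0.2, -3.8]
opening: 0.023
```

arm_command:
  rows: [0,0.07,0,0,0,0,-1,0,0.1,0,0,0,0,-1]

```text
time: 6.48
ee_pos: [0.4889, 0.0877, 0.1792]
tcp_rot: [-90.0, -0.0, 54.1]
wrist_force: [-0.7, -0.6, -0.8]
opening: 0.0233
```

arm_command:
  rows: [0,0.03,0,0,0,0,-1,0,0.05,0,0,0,0,-1]

```text
time: 6.65
ee_pos: [0.4889, 0.0878, 0.1791]
tcp_rot: [-90.0, -0.0, 54.1]
wrist_force: [-0.8, 0.6, 2.4]
opening: 0.023
```

arm_command:
  rows: [0,0.03,0,0,0,0,-1,0,0.05,0,0,0,0,-1]

```text
time: 6.82
ee_pos: [0.489, 0.0878, 0.1787]
tcp_rot: [-90.0, -0.1, 54.1]
wrist_force: [-1.0, -0.6, 5.7]
opening: 0.023
```

arm_command:
  rows: [0,0.05,0,0,0,0,-1,0,0.09,0,0,0,0,-1]

```text
time: 6.98
ee_pos: [0.489, 0.0878, 0.1777]
tcp_rot: [-90.0, -0.1, 54.1]
wrist_force: [-2.4, 0.8, 5.3]
opening: 0.0236
```

arm_command:
  rows: [0,0,0,0,0,0,-1,0,0,0,0,0,0,-1,0,0,0,0,0,0,-1]

```text
time: 7.23
ee_pos: [0.4889, 0.0878, 0.1773]
tcp_rot: [-90.0, -0.0, 54.1]
wrist_force: [-1.0, 0.2, 3.7]
opening: 0.0232
```

arm_command:
  rows: [0,0,0,0,0,0,-1,0,0,0,0,0,0,-1,0,0,0,0,0,0,-1]

```text
time: 7.48
ee_pos: [0.4888, 0.0877, 0.177]
tcp_rot: [-90.0, -0.0, 54.1]
wrist_force: [0.4, 0.6, 3.7]
opening: 0.0233
```

arm_command:
  rows: [0,0.04,0,0,0,0,-1,0,0.08,0,0,0,0,-1,0,0.08,0,0,0,0,-1]

```text
time: 7.73
ee_pos: [0.4888, 0.0877, 0.1764]
tcp_rot: [-90.0, -0.0, 54.1]
wrist_force: [-0.5, -0.5, 5.5]
opening: 0.0234
```

arm_command:
  rows: [0,0.04,0,0,0,0,-1,0,0.08,0,0,0,0,-1,0,0.08,0,0,0,0,-1]

```text
time: 7.98
ee_pos: [0.4889, 0.0877, 0.1762]
tcp_rot: [-90.0, -0.0, 54.1]
wrist_force: [-2.3, 0.3, 10.6]
opening: 0.0235
```

arm_command:
  rows: [0,0,0,0,0,0,-1,0,0,0,0,0,0,-1,0,0,0,0,0,0,-1]

```text
time: 8.23
ee_pos: [0.4889, 0.0877, 0.1762]
tcp_rot: [-90.0, -0.0, 54.1]
wrist_force: [-1.2, -1.1, 10.9]
opening: 0.0235
```

arm_command:
  rows: [0.05,-0.003,0,0,0,0,-1,0.1,-0.006,0,0,0,0,-1,0.15,-0.009,0,0,0,0,-1,0.2,-0.012,0,0,0,0,-1]

```text
time: 8.57
ee_pos: [0.4901, 0.0893, 0.1764]
tcp_rot: [-90.0, -0.0, 54.1]
wrist_force: [-2.7, 0.3, 11.3]
opening: 0.0232
```

arm_command:
  rows: [0.05,-0.003,0,0,0,0,-1,0.1,-0.006,0,0,0,0,-1,0.15,-0.009,0,0,0,0,-1,0.2,-0.012,0,0,0,0,-1]

```text
time: 8.9
ee_pos: [0.4912, 0.0909, 0.1765]
tcp_rot: [-90.1, -0.0, 54.1]
wrist_force: [-3.9, -2.4, 11.1]
opening: 0.0236
```

arm_command:
  rows: [0.05,-0.003,0,0,0,0,-1,0.1,-0.006,0,0,0,0,-1,0.15,-0.009,0,0,0,0,-1,0.2,-0.012,0,0,0,0,-1]

```text
time: 9.23
ee_pos: [0.492, 0.092, 0.1766]
tcp_rot: [-90.1, 0.1, 54.0]
wrist_force: [-5.7, -4.2, 12.9]
opening: 0.0232
```

arm_command:
  rows: [0.03,-0.002,0,0,0,0,-1,0.06,-0.004,0,0,0,0,-1,0.09,-0.006,0,0,0,0,-1,0.12,-0.008,0,0,0,0,-1]

```text
time: 9.57
ee_pos: [0.4928, 0.093, 0.1767]
tcp_rot: [-90.1, 0.1, 54.0]
wrist_force: [-4.6, -4.5, 12.9]
opening: 0.0232
```

arm_command:
  rows: [0.03,-0.002,0,0,0,0,-1,0.06,-0.004,0,0,0,0,-1,0.09,-0.006,0,0,0,0,-1,0.12,-0.008,0,0,0,0,-1]

```text
time: 9.9
ee_pos: [0.4935, 0.0941, 0.1768]
tcp_rot: [-90.1, 0.0, 54.0]
wrist_force: [-3.8, -2.7, 12.5]
opening: 0.0235
```

arm_command:
  rows: [0.03,-0.002,0,0,0,0,-1,0.06,-0.004,0,0,0,0,-1,0.09,-0.006,0,0,0,0,-1,0.12,-0.008,0,0,0,0,-1]

```text
time: 10.23
ee_pos: [0.4943, 0.0952, 0.1769]
tcp_rot: [-90.1, 0.0, 54.0]
wrist_force: [-3.3, -2.8, 12.3]
opening: 0.0233
```

arm_command:
  rows: [0.05,-0.003,0,0,0,0,-1,0.1,-0.006,0,0,0,0,-1,0.15,-0.009,0,0,0,0,-1,0.2,-0.012,0,0,0,0,-1,0.25,-0.015,0,0,0,0,-1,0.3,-0.018,0,0,0,0,-1,0.35,-0.021,0,0,0,0,-1,0.4,-0.025,0,0,0,0,-1]

```text
time: 10.9
ee_pos: [0.4969, 0.0987, 0.1771]
tcp_rot: [-90.0, -0.0, 54.1]
wrist_force: [-2.4, -0.0, 11.3]
opening: 0.0234
```

arm_command:
  rows: [0.05,-0.003,0,0,0,0,-1,0.1,-0.006,0,0,0,0,-1,0.15,-0.009,0,0,0,0,-1,0.2,-0.012,0,0,0,0,-1,0.25,-0.015,0,0,0,0,-1,0.3,-0.018,0,0,0,0,-1,0.35,-0.021,0,0,0,0,-1,0.4,-0.025,0,0,0,0,-1]

```text
time: 11.57
ee_pos: [0.4993, 0.102, 0.1774]
tcp_rot: [-90.0, -0.1, 54.1]
wrist_force: [-1.4, -1.2, 10.3]
opening: 0.0235
```

arm_command:
  rows: [0.05,-0.003,0,0,0,0,-1,0.1,-0.006,0,0,0,0,-1,0.15,-0.009,0,0,0,0,-1,0.2,-0.012,0,0,0,0,-1,0.25,-0.015,0,0,0,0,-1,0.3,-0.018,0,0,0,0,-1,0.35,-0.021,0,0,0,0,-1,0.4,-0.025,0,0,0,0,-1]

```text
time: 12.23
ee_pos: [0.5016, 0.1052, 0.1777]
tcp_rot: [-90.1, -0.1, 54.1]
wrist_force: [-2.5, 0.6, 11.4]
opening: 0.0232
```

arm_command:
  rows: [0.05,-0.003,0,0,0,0,-1,0.1,-0.006,0,0,0,0,-1,0.15,-0.009,0,0,0,0,-1,0.2,-0.012,0,0,0,0,-1,0.25,-0.015,0,0,0,0,-1,0.3,-0.018,0,0,0,0,-1,0.34,-0.021,0,0,0,0,-1,0.38,-0.023,0,0,0,0,-1,0.42,-0.026,0,0,0,0,-1,0.46,-0.028,0,0,0,0,-1]

```text
time: 13.07
ee_pos: [0.5042, 0.1087, 0.178]
tcp_rot: [-90.1, -0.0, 54.1]
wrist_force: [-2.7, -2.1, 12.7]
opening: 0.0231
```

arm_command:
  rows: [0.03,-0.002,0,0,0,0,-1,0.06,-0.004,0,0,0,0,-1,0.09,-0.006,0,0,0,0,-1,0.12,-0.008,0,0,0,0,-1,0.15,-0.009,0,0,0,0,-1,0.18,-0.011,0,0,0,0,-1,0.21,-0.013,0,0,0,0,-1,0.24,-0.015,0,0,0,0,-1]

```text
time: 13.73
ee_pos: [0.5053, 0.1103, 0.1782]
tcp_rot: [-90.1, 0.0, 54.0]
wrist_force: [-5.1, -3.7, 13.1]
opening: 0.0233
```

arm_command:
  rows: [0.03,-0.002,0,0,0,0,-1,0.06,-0.004,0,0,0,0,-1,0.09,-0.006,0,0,0,0,-1,0.12,-0.008,0,0,0,0,-1,0.16,-0.01,0,0,0,0,-1,0.2,-0.012,0,0,0,0,-1,0.25,-0.015,0,0,0,0,-1,0.3,-0.018,0,0,0,0,-1]

```text
time: 14.4
ee_pos: [0.5073, 0.113, 0.1783]
tcp_rot: [-90.1, 0.0, 54.0]
wrist_force: [-3.1, -2.2, 13.1]
opening: 0.0233
```

arm_command:
  rows: [0.05,-0.003,0,0,0,0,-1,0.1,-0.006,0,0,0,0,-1,0.15,-0.009,0,0,0,0,-1,0.2,-0.012,0,0,0,0,-1,0.25,-0.015,0,0,0,0,-1,0.3,-0.018,0,0,0,0,-1,0.35,-0.021,0,0,0,0,-1,0.4,-0.025,0,0,0,0,-1,0.45,-0.028,0,0,0,0,-1,0.5,-0.031,0,0,0,0,-1,0.55,-0.034,0,0,0,0,-1,0.6,-0.037,0,0,0,0,-1]

```text
time: 15.4
ee_pos: [0.5111, 0.1182, 0.1788]
tcp_rot: [-90.1, -0.1, 54.1]
wrist_force: [-1.8, -0.5, 11.5]
opening: 0.0233
```

arm_command:
  rows: [0.05,-0.003,0,0,0,0,-1,0.1,-0.006,0,0,0,0,-1,0.15,-0.009,0,0,0,0,-1,0.2,-0.012,0,0,0,0,-1,0.25,-0.015,0,0,0,0,-1,0.3,-0.018,0,0,0,0,-1,0.35,-0.021,0,0,0,0,-1,0.4,-0.025,0,0,0,0,-1,0.45,-0.028,0,0,0,0,-1,0.5,-0.031,0,0,0,0,-1,0.55,-0.034,0,0,0,0,-1,0.6,-0.037,0,0,0,0,-1]

```text
time: 16.4
ee_pos: [0.5146, 0.1231, 0.1791]
tcp_rot: [-90.1, -0.1, 54.1]
wrist_force: [-0.9, -0.3, 11.3]
opening: 0.0235
```

arm_command:
  rows: [0.05,-0.003,0,0,0,0,-1,0.1,-0.006,0,0,0,0,-1,0.15,-0.009,0,0,0,0,-1,0.2,-0.012,0,0,0,0,-1,0.25,-0.015,0,0,0,0,-1,0.3,-0.018,0,0,0,0,-1,0.35,-0.021,0,0,0,0,-1,0.4,-0.025,0,0,0,0,-1]

```text
time: 17.07
ee_pos: [0.5169, 0.1263, 0.1794]
tcp_rot: [-90.1, -0.1, 54.1]
wrist_force: [-3.0, -1.7, 12.4]
opening: 0.0233
```

arm_command:
  rows: [0.04,-0.002,0,0,0,0,-1,0.08,-0.005,0,0,0,0,-1,0.12,-0.007,0,0,0,0,-1,0.16,-0.01,0,0,0,0,-1,0.2,-0.012,0,0,0,0,-1,0.24,-0.015,0,0,0,0,-1,0.28,-0.017,0,0,0,0,-1,0.32,-0.02,0,0,0,0,-1]

```text
time: 17.73
ee_pos: [0.5184, 0.1283, 0.1796]
tcp_rot: [-90.1, 0.0, 54.0]
wrist_force: [-4.3, -4.3, 13.7]
opening: 0.0232
```

arm_command:
  rows: [0.04,-0.002,0,0,0,0,-1,0.08,-0.005,0,0,0,0,-1,0.12,-0.007,0,0,0,0,-1,0.16,-0.01,0,0,0,0,-1,0.2,-0.012,0,0,0,0,-1,0.24,-0.015,0,0,0,0,-1,0.28,-0.017,0,0,0,0,-1,0.32,-0.02,0,0,0,0,-1]

```text
time: 18.4
ee_pos: [0.5205, 0.1312, 0.1798]
tcp_rot: [-90.1, -0.0, 54.0]
wrist_force: [-2.8, -2.4, 12.1]
opening: 0.0233
```

arm_command:
  rows: [0.05,-0.003,0,0,0,0,-1,0.1,-0.006,0,0,0,0,-1,0.15,-0.009,0,0,0,0,-1,0.2,-0.012,0,0,0,0,-1,0.25,-0.015,0,0,0,0,-1,0.3,-0.018,0,0,0,0,-1,0.35,-0.021,0,0,0,0,-1,0.4,-0.025,0,0,0,0,-1,0.45,-0.028,0,0,0,0,-1,0.5,-0.031,0,0,0,0,-1,0.55,-0.034,0,0,0,0,-1,0.6,-0.037,0,0,0,0,-1]

```text
time: 19.4
ee_pos: [0.5242, 0.1363, 0.1802]
tcp_rot: [-90.1, -0.1, 54.1]
wrist_force: [-1.3, -0.3, 10.6]
opening: 0.0231
```

arm_command:
  rows: [0.05,-0.003,0,0,0,0,-1,0.1,-0.006,0,0,0,0,-1,0.15,-0.009,0,0,0,0,-1,0.2,-0.012,0,0,0,0,-1,0.25,-0.015,0,0,0,0,-1,0.3,-0.018,0,0,0,0,-1,0.35,-0.021,0,0,0,0,-1,0.4,-0.025,0,0,0,0,-1,0.45,-0.028,0,0,0,0,-1,0.5,-0.031,0,0,0,0,-1]

```text
time: 20.23
ee_pos: [0.5272, 0.1404, 0.1805]
tcp_rot: [-90.1, -0.1, 54.1]
wrist_force: [-1.2, -0.7, 11.8]
opening: 0.023
```

arm_command:
  rows: [0.05,-0.003,0,0,0,0,-1,0.1,-0.006,0,0,0,0,-1,0.15,-0.009,0,0,0,0,-1,0.2,-0.012,0,0,0,0,-1,0.24,-0.015,0,0,0,0,-1,0.28,-0.017,0,0,0,0,-1,0.32,-0.02,0,0,0,0,-1,0.36,-0.022,0,0,0,0,-1,0.4,-0.025,0,0,0,0,-1]

```text
time: 20.98
ee_pos: [0.5295, 0.1436, 0.1808]
tcp_rot: [-90.1, -0.1, 54.1]
wrist_force: [-2.1, 0.2, 12.1]
opening: 0.0234
```

arm_command:
  rows: [0.04,-0.002,0,0,0,0,-1,0.08,-0.005,0,0,0,0,-1,0.12,-0.007,0,0,0,0,-1,0.16,-0.01,0,0,0,0,-1,0.2,-0.012,0,0,0,0,-1,0.24,-0.015,0,0,0,0,-1,0.28,-0.017,0,0,0,0,-1,0.32,-0.02,0,0,0,0,-1,0.36,-0.022,0,0,0,0,-1,0.4,-0.025,0,0,0,0,-1]

```text
time: 21.82
ee_pos: [0.5314, 0.1463, 0.181]
tcp_rot: [-90.1, 0.0, 54.0]
wrist_force: [-4.3, -3.9, 13.3]
opening: 0.0231
```

arm_command:
  rows: [0.05,-0.003,0,0,0,0,-1,0.1,-0.006,0,0,0,0,-1,0.15,-0.009,0,0,0,0,-1,0.2,-0.012,0,0,0,0,-1,0.25,-0.015,0,0,0,0,-1,0.3,-0.018,0,0,0,0,-1,0.35,-0.021,0,0,0,0,-1,0.4,-0.025,0,0,0,0,-1,0.45,-0.028,0,0,0,0,-1,0.5,-0.031,0,0,0,0,-1,0.55,-0.034,0,0,0,0,-1,0.6,-0.037,0,0,0,0,-1]

```text
time: 22.82
ee_pos: [0.5354, 0.1517, 0.1813]
tcp_rot: [-90.1, -0.1, 54.1]
wrist_force: [-2.4, -1.0, 10.8]
opening: 0.0235
```

arm_command:
  rows: [0.05,-0.003,0,0,0,0,-1,0.1,-0.006,0,0,0,0,-1,0.15,-0.009,0,0,0,0,-1,0.2,-0.012,0,0,0,0,-1,0.25,-0.015,0,0,0,0,-1,0.3,-0.018,0,0,0,0,-1,0.35,-0.021,0,0,0,0,-1,0.4,-0.025,0,0,0,0,-1,0.45,-0.028,0,0,0,0,-1,0.5,-0.031,0,0,0,0,-1]

```text
time: 23.65
ee_pos: [0.5383, 0.1558, 0.1817]
tcp_rot: [-90.1, -0.1, 54.1]
wrist_force: [-2.1, -0.9, 11.5]
opening: 0.0232
```

arm_command:
  rows: [0.05,-0.003,0,0,0,0,-1,0.1,-0.006,0,0,0,0,-1,0.15,-0.009,0,0,0,0,-1,0.2,-0.012,0,0,0,0,-1,0.25,-0.015,0,0,0,0,-1,0.3,-0.018,0,0,0,0,-1,0.35,-0.021,0,0,0,0,-1,0.4,-0.025,0,0,0,0,-1,0.45,-0.028,0,0,0,0,-1,0.5,-0.031,0,0,0,0,-1,0.55,-0.034,0,0,0,0,-1,0.6,-0.037,0,0,0,0,-1]

```text
time: 24.65
ee_pos: [0.5419, 0.1606, 0.1821]
tcp_rot: [-90.1, -0.1, 54.1]
wrist_force: [-0.5, -0.9, 11.3]
opening: 0.0231
```

arm_command:
  rows: [0.04,-0.002,0,0,0,0,-1,0.08,-0.005,0,0,0,0,-1,0.12,-0.007,0,0,0,0,-1,0.16,-0.01,0,0,0,0,-1,0.2,-0.012,0,0,0,0,-1,0.24,-0.015,0,0,0,0,-1,0.28,-0.017,0,0,0,0,-1,0.32,-0.02,0,0,0,0,-1,0.36,-0.022,0,0,0,0,-1,0.4,-0.025,0,0,0,0,-1]

```text
time: 25.48
ee_pos: [0.5437, 0.1632, 0.1823]
tcp_rot: [-90.1, 0.0, 54.0]
wrist_force: [-4.0, -4.1, 13.2]
opening: 0.0236
```

arm_command:
  rows: [0.04,-0.002,0,0,0,0,-1,0.08,-0.005,0,0,0,0,-1,0.12,-0.007,0,0,0,0,-1,0.16,-0.01,0,0,0,0,-1,0.2,-0.012,0,0,0,0,-1,0.24,-0.015,0,0,0,0,-1,0.28,-0.017,0,0,0,0,-1,0.32,-0.02,0,0,0,0,-1,0.36,-0.022,0,0,0,0,-1,0.4,-0.025,0,0,0,0,-1]

```text
time: 26.32
ee_pos: [0.5463, 0.1668, 0.1825]
tcp_rot: [-90.1, -0.0, 54.0]
wrist_force: [-2.9, -2.0, 11.1]
opening: 0.0233
```

arm_command:
  rows: [0.05,-0.003,0,0,0,0,-1,0.1,-0.006,0,0,0,0,-1,0.15,-0.009,0,0,0,0,-1,0.2,-0.012,0,0,0,0,-1,0.25,-0.015,0,0,0,0,-1,0.3,-0.018,0,0,0,0,-1,0.35,-0.021,0,0,0,0,-1,0.4,-0.025,0,0,0,0,-1,0.45,-0.028,0,0,0,0,-1,0.5,-0.031,0,0,0,0,-1,0.55,-0.034,0,0,0,0,-1,0.6,-0.037,0,0,0,0,-1]

```text
time: 27.32
ee_pos: [0.5501, 0.1719, 0.1829]
tcp_rot: [-90.1, -0.1, 54.1]
wrist_force: [-0.9, -1.5, 11.8]
opening: 0.0231
```

arm_command:
  rows: [0.05,-0.003,0,0,0,0,-1,0.1,-0.006,0,0,0,0,-1,0.15,-0.009,0,0,0,0,-1,0.2,-0.012,0,0,0,0,-1,0.25,-0.015,0,0,0,0,-1,0.3,-0.018,0,0,0,0,-1,0.35,-0.021,0,0,0,0,-1,0.4,-0.025,0,0,0,0,-1,0.45,-0.028,0,0,0,0,-1,0.5,-0.031,0,0,0,0,-1,0.55,-0.034,0,0,0,0,-1,0.6,-0.037,0,0,0,0,-1]

```text
time: 28.32
ee_pos: [0.5536, 0.1768, 0.1833]
tcp_rot: [-90.1, -0.1, 54.1]
wrist_force: [-1.0, -0.5, 10.4]
opening: 0.023
```

arm_command:
  rows: [0.05,-0.003,0,0,0,0,-1,0.1,-0.006,0,0,0,0,-1,0.14,-0.009,0,0,0,0,-1,0.18,-0.011,0,0,0,0,-1,0.22,-0.014,0,0,0,0,-1,0.26,-0.016,0,0,0,0,-1,0.3,-0.018,0,0,0,0,-1,0.34,-0.021,0,0,0,0,-1,0.38,-0.023,0,0,0,0,-1,0.42,-0.026,0,0,0,0,-1,0.46,-0.028,0,0,0,0,-1,0.5,-0.031,0,0,0,0,-1]

```text
time: 29.32
ee_pos: [0.5561, 0.1803, 0.1835]
tcp_rot: [-90.1, 0.0, 54.0]
wrist_force: [-2.9, -4.4, 12.2]
opening: 0.023
```

arm_command:
  rows: [0.04,-0.002,0,0,0,0,-1,0.08,-0.005,0,0,0,0,-1,0.12,-0.007,0,0,0,0,-1,0.16,-0.01,0,0,0,0,-1,0.2,-0.012,0,0,0,0,-1,0.24,-0.015,0,0,0,0,-1,0.28,-0.017,0,0,0,0,-1,0.32,-0.02,0,0,0,0,-1,0.36,-0.022,0,0,0,0,-1,0.4,-0.025,0,0,0,0,-1]

```text
time: 30.15
ee_pos: [0.5586, 0.1837, 0.1837]
tcp_rot: [-90.1, 0.0, 54.0]
wrist_force: [-2.7, -3.0, 12.4]
opening: 0.0237
```

arm_command:
  rows: [0.05,-0.003,0,0,0,0,-1,0.1,-0.006,0,0,0,0,-1,0.15,-0.009,0,0,0,0,-1,0.2,-0.012,0,0,0,0,-1,0.25,-0.015,0,0,0,0,-1,0.3,-0.018,0,0,0,0,-1,0.35,-0.021,0,0,0,0,-1,0.4,-0.025,0,0,0,0,-1,0.45,-0.028,0,0,0,0,-1,0.5,-0.031,0,0,0,0,-1,0.55,-0.034,0,0,0,0,-1,0.6,-0.037,0,0,0,0,-1]

```text
time: 31.15
ee_pos: [0.5624, 0.189, 0.1841]
tcp_rot: [-90.1, -0.1, 54.1]
wrist_force: [-1.9, -2.0, 10.4]
opening: 0.0235
```

arm_command:
  rows: [0.05,-0.003,0,0,0,0,-1,0.1,-0.006,0,0,0,0,-1,0.15,-0.009,0,0,0,0,-1,0.2,-0.012,0,0,0,0,-1,0.25,-0.015,0,0,0,0,-1,0.3,-0.018,0,0,0,0,-1,0.35,-0.021,0,0,0,0,-1,0.4,-0.025,0,0,0,0,-1,0.45,-0.028,0,0,0,0,-1,0.5,-0.031,0,0,0,0,-1,0.55,-0.034,0,0,0,0,-1,0.6,-0.037,0,0,0,0,-1]

```text
time: 32.15
ee_pos: [0.5659, 0.1938, 0.1845]
tcp_rot: [-90.1, -0.1, 54.1]
wrist_force: [-0.6, -0.9, 9.8]
opening: 0.0232
```

arm_command:
  rows: [0.06,-0.004,0,0,0,0,-1,0.12,-0.007,0,0,0,0,-1,0.18,-0.011,0,0,0,0,-1,0.24,-0.015,0,0,0,0,-1,0.3,-0.018,0,0,0,0,-1,0.36,-0.022,0,0,0,0,-1,0.42,-0.026,0,0,0,0,-1,0.48,-0.03,0,0,0,0,-1,0.54,-0.033,0,0,0,0,-1,0.6,-0.037,0,0,0,0,-1,0.66,-0.041,0,0,0,0,-1,0.72,-0.044,0,0,0,0,-1]

```text
time: 33.15
ee_pos: [0.5701, 0.1996, 0.1849]
tcp_rot: [-90.1, -0.1, 54.1]
wrist_force: [-0.7, -0.5, 9.4]
opening: 0.0231
```

arm_command:
  rows: [0,-0.2,0,0,0,0,-1,0,-1,0,0,0,0,-1,0,-3,0,0,0,0,-1,0,-5,0,0,0,0,-1,0,-5,0,0,0,0,-1,0,-5,0,0,0,0,-1,0,-5,0,0,0,0,-1]

```text
time: 33.73
ee_pos: [0.5696, 0.1995, 0.2323]
tcp_rot: [-89.9, 0.1, 54.1]
wrist_force: [-0.1, 0.0, -4.0]
opening: 0.0233
```

Run:
```python
from h import *
o=sensors.get_obs();print(o["time"],o["ee_pos"],o["tcp_rot"],o["wrist_force"],o["torque"],o["opening"])
p=o["ee_pos"].copy()
print(delta(p,54.0,[.5336,-.0925,.2342],100.5))
c=imaging.camera("scene");cv2.imwrite(f"pics/s6.png",cv2.resize(c["pixels"][120:280,230:380],None,fx=3.5,fy=3.5))
np.savez("pics/scene6.npz",**c)
c=imaging.camera("top");np.savez("pics/top6.npz",**c)
```

```text
33.7333 [0.56959654 0.1994911  0.23231894] [-89.93639523   0.09301733  54.05608854] [-0.10675418  0.01760365 -3.98734354] [-0.03766541 -0.04304827  0.03503858] 0.02325036016217259
(array([-25.74,  -0.19, -14.25]), -46.5)
```

View pics/s6.png

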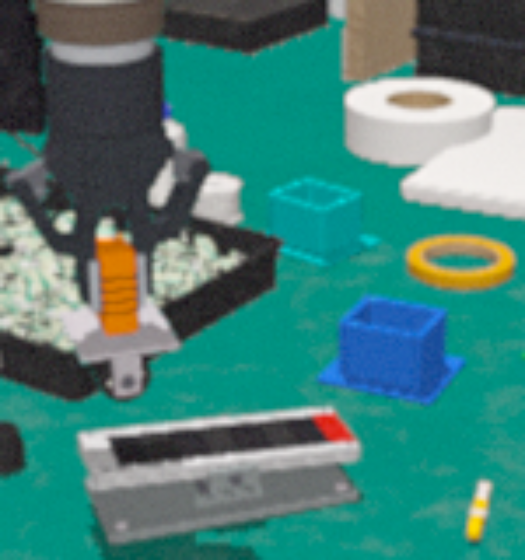

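The roller hangs upright above the far end (crop 120,350), and the tiles now lie level with the rim. I'll check that in the depth image and measure the open blue stand.

Run:
```python
from h import *
def st(f,n):
    c=dict(np.load(f));W=cloud(c);hsv=cv2.cvtColor(c["pixels"],cv2.COLOR_BGR2HSV)
    X,Y,Z=W[...,0],W[...,1],W[...,2];u=np.array([.5878,.8090])
    s=(X-.5295)*u[0]+(Y-.1423)*u[1]; t=(X-.5295)*u[1]-(Y-.1423)*u[0]
    d=Z-(.0446+.0625*s)
    print(f,[ (int(((abs(s-a)<.009)&(abs(t)<.015)&(abs(d)<.008)).sum()),round(float(np.median(d[(abs(s-a)<.009)&(abs(t)<.015)&(abs(d)<.008)]))*1000,2)) for a in np.arange(-.066,.07,.022)])
    b=(hsv[...,0]>105)&(hsv[...,0]<122)&(hsv[...,1]>150)&(abs(X-.53)<.08)&(abs(Y+.09)<.08)&(abs(Z-.052)<.004)
    P=(W[b][:,:2]*1000).astype(np.float32)
    if b.sum()>20: print(b.sum(),cv2.minAreaRect(P))
for f in["scene0","scene6"]: st(f"pics/{f}.npz",0)
st("pics/top6.npz",0)
```

```text
pics/scene0.npz [(41, 2.59), (43, 2.53), (42, 2.35), (43, 2.54), (42, 2.76), (46, 2.03), (49, 2.59)]
pics/scene6.npz [(43, -0.08), (40, 0.33), (42, 0.35), (47, -0.24), (43, -0.02), (46, -0.2), (44, -0.35)]
95 ((530.7274780273438, -92.71078491210938), (68.56777954101562, 62.07980728149414), 9.816629409790039)
pics/top6.npz [(65, -0.09), (67, -0.13), (64, -0.02), (67, -0.39), (65, 0.2), (60, -0.13), (7, -3.34)]
169 ((536.1548461914062, -91.44561767578125), (71.93524169921875, 59.482139587402344), 10.338650703430176)
```

All seven tiles read within 0.4 mm of flush; they were 2.5 mm proud before. Now I'll carry the roller back to the blue stand.

arm_command:
  rows: [-2.6,0,-1.4,0,-5,0,-1,-5.2,0,-2.9,0,-10,0,-1,-7.8,0,-4.3,0,-15,0,-1,-10.4,0,-5.8,0,-20,0,-1,-13,0,-7.2,0,-25,0,-1,-15.6,0,-8.6,0,-30,0,-1,-18.2,0,-10.1,0,-35,0,-1,-20.8,0,-11.5,0,-40,0,-1,-23.4,0,-13,0,-44,0,-1,-25.2,0,-13.9,0,-46.5,0,-1,-25.74,-0.19,-14.25,0,-46.5,0,-1,-25.74,-0.19,-14.25,0,-46.5,0,-1]

```text
time: 34.83
ee_pos: [0.5338, -0.0937, 0.2352]
tcp_rot: [-89.9, -0.0, 100.4]
wrist_force: [0.3, 0.5, -3.9]
opening: 0.0232
```

arm_command:
  rows: [0,0,0,0,0,0,-1,0,0,0,0,0,0,-1,0,0,0,0,0,0,-1]

```text
time: 35.08
ee_pos: [0.5343, -0.0913, 0.2356]
tcp_rot: [-90.0, -0.0, 100.6]
wrist_force: [0.3, 0.6, -2.9]
opening: 0.0229
```

Run:
```python
from h import *
o=sensors.get_obs();print(o["time"],o["ee_pos"],o["tcp_rot"],o["wrist_force"],o["torque"],o["opening"])
p=o["ee_pos"].copy()
print(delta(p,o["tcp_rot"][2],[.5336,-.0925,.2342],100.5))
c=imaging.camera("scene");cv2.imwrite(f"pics/s7.png",cv2.resize(c["pixels"][100:260,270:420],None,fx=3.5,fy=3.5))
```

```text
35.0833 [ 0.53427059 -0.09131958  0.23556579] [-8.99808286e+01 -1.92967261e-02  1.00611310e+02] [ 0.25749277  0.62382349 -2.94533218] [ 2.02827662e-03 -9.34030220e-05  2.57517680e-02] 0.0228944392897292
(array([-0.1 ,  0.14,  0.09]), np.float64(0.1113096634870061))
```

View pics/s7.png

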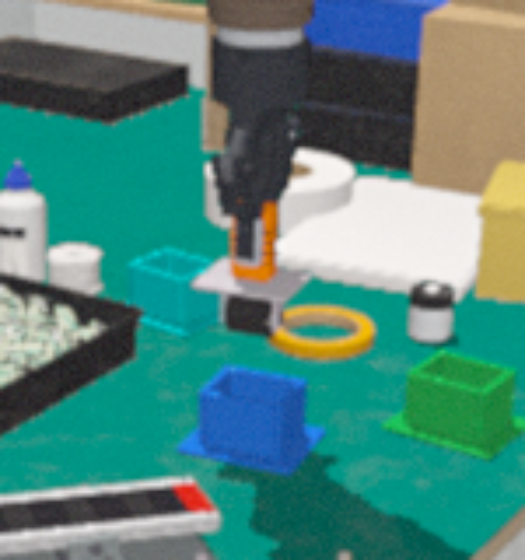

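This matches the picture taken just after the pick-up. I'll correct 1 mm and go down.

arm_command:
  rows: [-0.1,0,0.09,0,0,0,-1,-0.1,1.5,0.09,0,0,0,-1,-0.1,3,0.09,0,0,0,-1,-0.1,4.2,0.09,0,0,0,-1,-0.1,5,0.09,0,0,0,-1,-0.1,5.5,0.09,0,0,0,-1]

```text
time: 35.63
ee_pos: [0.5331, -0.0933, 0.1796]
tcp_rot: [-89.9, -0.0, 100.6]
wrist_force: [0.1, -0.0, -3.1]
opening: 0.023
```

arm_command:
  rows: [0,0.8,0,0,0,0,-1,0,1.6,0,0,0,0,-1,0,2.3,0,0,0,0,-1,0,2.9,0,0,0,0,-1,0,3.2,0,0,0,0,-1]

```text
time: 36.05
ee_pos: [0.5332, -0.0936, 0.1478]
tcp_rot: [-90.0, -0.0, 100.6]
wrist_force: [-0.4, 0.0, -3.7]
opening: 0.0232
```

arm_command:
  rows: [0,0.1,0,0,0,0,-1,0,0.2,0,0,0,0,-1,0,0.25,0,0,0,0,-1]

```text
time: 36.3
ee_pos: [0.5336, -0.0936, 0.1466]
tcp_rot: [-90.0, 0.0, 100.6]
wrist_force: [0.0, 0.2, -3.3]
opening: 0.0235
```

arm_command:
  rows: [0,0.1,0,0,0,0,-1,0,0.15,0,0,0,0,-1,0,0.15,0,0,0,0,-1]

```text
time: 36.55
ee_pos: [0.5335, -0.0936, 0.1449]
tcp_rot: [-90.0, 0.0, 100.6]
wrist_force: [0.8, -0.7, -3.5]
opening: 0.0231
```

arm_command:
  rows: [0,0.05,0,0,0,0,-1,0,0.1,0,0,0,0,-1]

```text
time: 36.72
ee_pos: [0.5335, -0.0936, 0.1444]
tcp_rot: [-90.0, 0.0, 100.6]
wrist_force: [-3.4, -0.5, 4.3]
opening: 0.0234
```

The rest plate is on the rim. I'll ease off and release.

arm_command:
  rows: [0,-0.03,0,0,0,0,-1,0,-0.04,0,0,0,0,-0.2,0,-0.04,0,0,0,0,0.3,0,-0.04,0,0,0,0,1,0,-0.04,0,0,0,0,1,0,-0.04,0,0,0,0,1,0,-0.04,0,0,0,0,1,0,-0.04,0,0,0,0,1,0,-0.04,0,0,0,0,1]

```text
time: 37.47
ee_pos: [0.5334, -0.0936, 0.1442]
tcp_rot: [-90.0, -0.0, 100.6]
wrist_force: [-0.1, -0.5, 0.2]
opening: 0.0852
```

arm_command:
  rows: [0,-1,0,0,0,0,1,0,-3,0,0,0,0,1,0,-6,0,0,0,0,1,0,-9,0,0,0,0,1,0,-12,0,0,0,0,1,0,-14,0,0,0,0,1,0,-14,0,0,0,0,1,0,-14,0,0,0,0,1]

```text
time: 38.13
ee_pos: [0.5338, -0.0936, 0.2861]
tcp_rot: [-90.2, 0.1, 100.6]
wrist_force: [-0.3, -0.5, -0.9]
opening: 0.0856
```

arm_command:
  rows: [0,0,-4,0,0,0,1,0,0,-8,0,0,0,1,0,0,-12,0,0,0,1,0,0,-16,0,0,0,1,0,0,-20,0,0,0,1,0,0,-20,0,0,0,1,0,0,-20,0,0,0,1]

```text
time: 38.72
ee_pos: [0.7317, -0.0563, 0.2791]
tcp_rot: [-89.7, -0.1, 100.6]
wrist_force: [0.1, 0.1, 0.6]
opening: 0.0854
```

Run:
```python
from h import *
o=sensors.get_obs();print(o["time"],o["ee_pos"],o["tcp_rot"],o["wrist_force"],o["opening"])
for n in("scene","top"):
    c=imaging.camera(n);np.savez(f"pics/{n}8.npz",**c);cv2.imwrite(f"pics/{n}8.png",c["pixels"])
    W=cloud(c);Z=W[...,2];m=(abs(W[...,0]-.535)<.06)&(abs(W[...,1]+.09)<.06)
    for a,b in((.046,.07),(.105,.125)):
        k=m&(Z>a)&(Z<b);print(n,k.sum(),cv2.minAreaRect((W[k][:,:2]*1000).astype(np.float32)),np.median(Z[k]))
```

```text
38.7167 [ 0.7317303  -0.05625933  0.27908623] [-8.96601050e+01 -9.32666551e-02  1.00617209e+02] [0.11569889 0.14543749 0.57875319] 0.08542347805286554
scene 308 ((533.3087768554688, -95.142578125), (78.7489013671875, 76.60664367675781), 12.431114196777344) 0.05595300694015798
scene 80 ((531.7645263671875, -92.69097137451172), (33.13951110839844, 26.51240348815918), 4.970006942749023) 0.11399567380547337
top 0 ((0.0, 0.0), (0.0, 0.0), 0.0) nan
top 0 ((0.0, 0.0), (0.0, 0.0), 0.0) nan
  return _methods._mean(a, axis=axis, dtype=dtype,
  ret = ret.dtype.type(ret / rcount)
```

View pics/scene8.png

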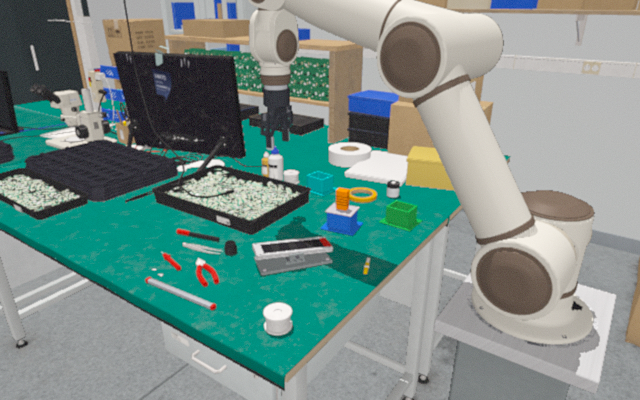

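View pics/top8.png

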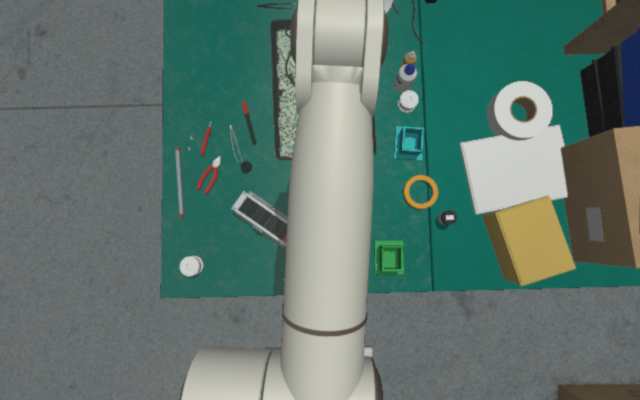

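The roller stands upright in the blue stand (scene 343,208), and the bystanders are where they were. The gripper is clear of everything.

Run:
```python
from h import *
o=sensors.get_obs();print(o["time"],np.abs(o["qd"]).max(),o["wrist_force"])
print(bot.job_done())
```

```text
38.8167 3.2829076502781622 [-0.19427814 -0.73727804  0.36187943]
the job is handed in; nothing more can be done
None
```

I took the roller from the blue stand and rolled the tiles once, from the red end to the far end. Then I put it back upright in the blue stand and handed the job in at about 38.8 s.

- **Tiles:** after rolling, the scene camera's depth put all seven tiles within 0.4 mm of flush, where they had been about 2.5 mm proud. The top camera agreed for tiles 1 to 6; the arm hid tile 7 from it.
- **Pressing force:** the force on the tiles read about 13 to 17 N while rolling, plus up to about 7 N sideways as the wheel met each new tile. The force was only read at the end of each move call, so I can't rule out a brief higher peak. Nothing suggested a value near 30 N.
- **Roller and bench:** the scene camera showed the rest plate and handle top within about 1 mm of their starting position and height. The bystanders looked unmoved in the pictures.
- **Less certain:** the top camera could not see the stand or roller at the end because the arm was in the way. My last sideways retreat went away from the base instead of towards it, but it touched nothing. The arm was still settling slightly (about 3 degrees/s) when I handed in, with the gripper empty and clear.

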